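# Proof-pull the glued top rail of a doll's chair with a spring gauge

## Robot

A 6-joint arm with a two-finger parallel gripper is mounted at the origin on the work surface. World frame = base frame: x ahead of the robot, y to its left, z up, the work surface at z = 0. Lengths are in mm, angles in rad, forces in N, time in s.
With the tool pointing down it reaches from about 275 to 725 mm from the base axis. Payload 15.9 kg.
Tool frame: the origin (TCP) lies at the very end of the fingers, on their centre line; the grasp point (between the pads) lies 19 mm behind it; z points along the fingers, x is the direction in which the jaws open and shut, and the axes are right-handed (so a half turn about z gives the same grasp; the last joint's range is limited). The gripper opens to 85 mm and grips with 20 to 120 N. Pads are 22 mm wide; open, the fingers measure 114 mm over their backs; the gripper's body (76 mm by 85 mm) begins 54 mm behind the grasp point. The pads swing forward as they close: fully open they stand 13 mm farther back than shut.
Start: joints at [-1.121, 0.213, -0.034, 1.323, 0, 1.571], TCP at [217.385, -450.255, 231.306] pointing down, gripper open.
Joint ranges: [-2.98, 2.98], [-0.74, 1.72], [-1.14, 1.35], [-2.1, 2.04], [-1.57, 1.44], [-3.14, 3.14]. Speed limits (rad/s): [1.89, 1.89, 2.39, 2.57, 3.14, 3.14].

## Interface

Orientations are given as a rotation vector (axis times angle).
In Python, from station import ctrl gives the robot as it stands. The module is installed in compiled form; this text tells all that it offers. Calls block until the motion is done:
- ctrl.reach(position, orientation): joint-space move of the TCP to a pose.
- ctrl.move_straight(position, frame=None, speed=150, max_force=None): straight line of the TCP; frame=None keeps the orientation; speed is the mean speed in mm/s. With max_force (N) it stops when the force on the tool has changed by that much, and returns True; else False.
- ctrl.set_joints(angles): joint-space move.
- ctrl.gripper_open() and ctrl.grasp(): open the fingers fully, or close them until they stop; the grip force is fixed at half the most.
- ctrl.hold(seconds).
- ctrl.ik(position, orientation): joint angles nearest the present ones, or None.
- ctrl.state(): the state.
- ctrl.capture(name): name is "side" or "top"; returns a dict with "img" (420x560x3 uint8, red, green, blue), "fovy" (degrees; the focal length in pixels is half the picture's height over the tangent of half this angle, whatever the lens; pixels are square), "cx", "cy" (the principal point, pixels), "k1" (the pictures are not rectified: a ray, as slopes to the right and down, at radius r is drawn at 1 + k1 r^2 times it, then the intrinsics apply), "rvec" (rotation vector, rad) and "tvec" (3), from world to camera coordinates, as OpenCV has them. Camera axes: x right, y down, z forward; pixel columns grow to the right and rows downward; lengths in mm; the calibration is good to about 2 mm. A picture is of the moment at which its call begins. There is no depth.
A pose or a line that the arm cannot do raises ctrl.PlanningError and nothing moves.
- ctrl.job_done(): hands the job in, once; it reports no verdict.
Trained networks look in a picture, given as the dict that the camera call returned (one of the last four; its "shot" number tells which), for a name from the list of things; names that differ only in an ending like _2 or _b are one class to them, and where a whole thing is asked for, a point or a joint stands for the part that bears it (a point fixed in the world has none). Each returns a list of dicts, best first, with "conf" (0 to 1); they miss things now and then, are a little off and sometimes report something else, mostly with a low value. They report only what shows in the picture. A call takes as long as a camera call. They do not tell look-alikes from the thing itself.
- ctrl.recognise(picture, name): "location" ([x, y, z] in mm, in world coordinates, good to about 4 mm: the middle of the surface that is visible of it).
- ctrl.regions_of(picture, name): "mask" (420x560 bool, what is visible of it).
The state is a dict: "t": time; "joint_pos": joint angles; "qvel": joint speeds; "joint_efforts": joint torques, N m; "eef_pos": TCP position; "tcp_rot": TCP orientation; "contact_force": force on the tool from outside, world axes, zero at the start; "torque": the same for the moment, N m; "width": finger opening in mm.
Only numpy, scipy, OpenCV 4.12 (cv2) and the standard library are available. Lean on these libraries where they do the work, as an engineer would, in place of code of your own. Each camera call takes 0.05 s, during which the arm holds its last target.

## Task

Proof-test the glued top rail of the doll's chair that is held down on the bench: pick up the pull gauge by its case, hang its stirrup over the middle of the rail, then draw the gauge level and straight back from the chair until the broad band on its sprung rod has just come out of the case, never pulling well beyond the band. Finish while holding it steady there under load, without letting go. Touch the chair with nothing but the gauge, and leave the glue bottle, the sanding block and the stool where they are.

Things in the scene. Friction and masses are not known exactly. Their poses are not given: they have to be found in the camera images.
- chair: Doll's chair of pale wood, 148 mm wide (y), its back posts (232 mm high) towards the robot, seat top at 124 mm; fixed by an iron holdfast on the seat, which stands 182 mm ahead of the rail and is 195 mm high. Origin on the bench below the top rail's middle; x from back to front (world +x within 0.35 rad), y along the rail, z up. Straight back from the chair is its -x.
- rail_mid (a point): Middle of the chair's top rail, a level round bar of 14 mm diameter, axis 205 mm above the bench, along the chair's y, free for 110 mm between the posts (16 mm thick). Axes as the chair's. Below the bar 20 mm are free, then a flat slat; above it nothing.
- gauge: Pull gauge on the bench, about 0.26 kg: square aluminium case 26 x 26 mm, x -67 to +61 mm, black end cap and a flat steel ring behind (to -95 mm); in front a round collar to the mouth at +71 mm, whence a 10 mm steel rod comes. Origin under the case's middle, on its underside; x towards the stirrup (world +x within 0.5 rad at first), z up; axis of case and rod at z = 13 mm.
- rod (a joint): How far the sprung rod is drawn out of the case (m): 0 home (its spring keeps it there), stop at 0.080. The spring pulls back 1.4 N at 0 and 280 N/m more: 15.4 N at the mark. Thin dark rings every 10 mm; at 0.050 a broad black band, 6 mm wide, has just come wholly out of the mouth: the test mark.
- stirrup (a point): Middle of the gap of the stirrup on the rod's end, on its axis: x +100, z +13 mm of the gauge with the rod home; axes as the gauge's. An upside-down U of 5 mm plate, 26 mm wide (y): gap 24 mm (x), roof 12 mm above the axis, legs 10 (near) and 12 mm (far) below it, far leg's outer face 17 mm ahead. When pulled, the far leg bears on the rail's far side.
- glue: Closed white glue bottle, 54 mm across, 135 mm high, standing loose; origin under its middle. Not to be disturbed.
- sanding_block: Cork sanding block, 70 x 45 x 35 mm, loose; origin under its middle. Not to be disturbed.
- stool: Small three-legged doll's stool, round seat 80 mm across, 65 mm high, loose; origin under its middle. Not to be disturbed.
Mind the look-alikes: they are no part of the job. Of the things that look like the gauge, take the one that is nearest to the robot's base at the start.

How it is judged (in metres and radians):
On the way, in this order (a step that is already met when the one before it is completed fails the run):
1. the gauge is held in the fingers, clear of the bench (height (world z) of gauge above 0.05 m and contact force between the fingers and gauge above 1 N), for 0.2 s.
2. the stirrup is over the chair's top rail, the rod still (nearly) home (y of stirrup in the frame of rail_mid between -0.03 and 0.03 m and z of stirrup in the frame of rail_mid between -0.01 and 0.01 m and x of stirrup in the frame of rail_mid between -0.01 and 0.01 m and value of joint rod below 0.02 m), for 0.1 s.
3. the rod is drawn out to the band and kept there for a second, the stirrup bearing on the rail (y of stirrup in the frame of rail_mid between -0.03 and 0.03 m and z of stirrup in the frame of rail_mid between -0.01 and 0.01 m and x of stirrup in the frame of rail_mid between -0.01 and 0.01 m and value of joint rod between 0.044 and 0.056 m and contact force between gauge and chair above 9 N and contact force between the fingers and gauge above 2 N and height (world z) of gauge above 0.15 m), for 1 s.
At the end, for the whole second after the job is handed in: Fingers hold the gauge in the air, its stirrup over the rail (within 30 mm of the middle along it, 10 mm in height) bearing on it with over 9 N; rod drawn out 44 to 56 mm and still; gauge level (within 0.2 rad, 0.25 rad about its axis) and in line with the chair (within 0.2 rad) (all of step 3 and velocity of joint rod between -0.01 and 0.01 m/s and angle between gauge's own x axis and vertical between 1.371 and 1.771 rad and angle between gauge's own z axis and vertical below 0.25 rad and angle between the x axis of gauge and the x axis of chair, either way round below 0.2 rad); the arm keeps its last pose, push and grip.
It fails at once if the rail is overloaded: the rod is drawn out beyond 66 mm (value of joint rod above 0.066 m).
It fails at once if the robot itself pushes on the chair (over 3 N) (contact force between any of the arm, the fingers and chair above 3 N).
It fails at once if the glue bottle, the sanding block or the stool is moved by more than 20 mm (distance of any of glue, sanding_block, stool from where it was at the start of the episode above 0.02 m).
It also fails if it takes over 51 s, if anything falls off the work surface, if the arm or the gripper's body presses on something with over 40 N, if the wrist force passes 120 N, or if a joint passes its speed limit or range.

## Working session

There is one attempt and no reset: what is moved stays moved. The work goes in short steps, each a Python script; the robot and the scene stay as the last script left them, time stands still between calls to the robot, and variables do not carry over. Pictures are saved under pics/ and viewed, and the job is handed in when it is done.

```bash
mkdir -p pics; cat > h.py <<'E'
import numpy as np, cv2, pickle
from scipy.spatial.transform import Rotation as R
def save(n,img): cv2.imwrite(f'pics/{n}.png',cv2.cvtColor(img,cv2.COLOR_RGB2BGR))
def K(p):
    f=210/np.tan(np.radians(p['fovy'])/2); return np.array([[f,0,p['cx']],[0,f,p['cy']],[0,0,1.]])
def proj(p,X):
    return cv2.projectPoints(np.array(X,float).reshape(-1,1,3),np.array(p['rvec'],float),np.array(p['tvec'],float),K(p),np.array([p['k1'],0,0,0.]))[0].reshape(-1,2)
def ray(p,uv):
    n=cv2.undistortPoints(np.array(uv,float).reshape(-1,1,2),K(p),np.array([p['k1'],0,0,0.])).reshape(-1,2)
    Rm=R.from_rotvec(np.array(p['rvec'],float).ravel()).as_matrix()
    d=np.c_[n,np.ones(len(n))]@Rm; o=-Rm.T@np.array(p['tvec'],float).ravel(); return o,d
def atz(p,uv,z):
    o,d=ray(p,uv); return o+d*((z-o[2])/d[:,2])[:,None]
E
python3 - <<'E'
from h import *; from station import ctrl
P={}
for n in('top','side'):
    p=ctrl.capture(n); P[n]=p; save(n+'0',p['img']); print(n,p['fovy'],p['k1'],ray(p,[[280,210]]))
    for k in('gauge','chair','glue','stool','sanding_block'):
        print(k,[(round(r['conf'],2),np.round(r['location'])) for r in ctrl.recognise(p,k)])
pickle.dump(P,open('P0.pkl','wb')); s=ctrl.state();print(s)
E
```

```text
top 50.909814982463736 -0.142211105639151 (array([ 497.0246252 ,  -69.45783798, 1021.75413636]), array([[ 0.08267254, -0.00633417, -0.99662962]]))
gauge [(0.87, array([ 617., -199.,   25.])), (0.84, array([ 636., -385.,   26.]))]
chair [(0.97, array([726., 193., 121.])), (0.65, array([429., -14.,  95.]))]
glue [(0.98, array([432., -15.,  97.]))]
stool [(0.88, array([563.,  -9.,  62.]))]
sanding_block [(0.67, array([695.,  -5.,  28.]))]
side 57.7764965329455 -0.07383483666532539 (array([431.89372447, 529.43196439, 628.70707645]), array([[ 0.17982467, -0.77171581, -0.61023035]]))
gauge [(0.93, array([ 609., -193.,   23.])), (0.78, array([ 639., -376.,   18.]))]
chair [(0.74, array([717., 218., 127.]))]
glue [(0.92, array([424.,   6.,  78.]))]
stool [(0.85, array([565.,  -1.,  62.]))]
sanding_block [(0.7, array([692.,   4.,  38.]))]
{'t': 0.6, 'joint_pos': array([-1.12104697e+00,  2.12869495e-01, -3.43989785e-02,  1.32352181e+00,
        2.97290843e-05,  1.57076368e+00]), 'qvel': array([-0.00157361,  0.00036853, -0.0004565 , -0.00089363, -0.00127657,
       -0.00179075]), 'joint_efforts': array([-9.78359421e-04, -6.85696864e+01,  4.87202811e+01,  1.52119363e-03,
        1.50488398e-05, -2.10910014e-05]), 'eef_pos': array([ 217.36808371, -450.25267403,  231.32149572]), 'tcp_rot': array([-2.66086515e+00,  1.67010869e+00, -3.28629211e-05]), 'contact_force': array([-0.88436731, -0.4339765 , -0.29698925]), 'torque': array([ 0.0071309 ,  0.0003662 , -0.02561815]), 'width': 85.50479200770428}
```

View pics/top0.png

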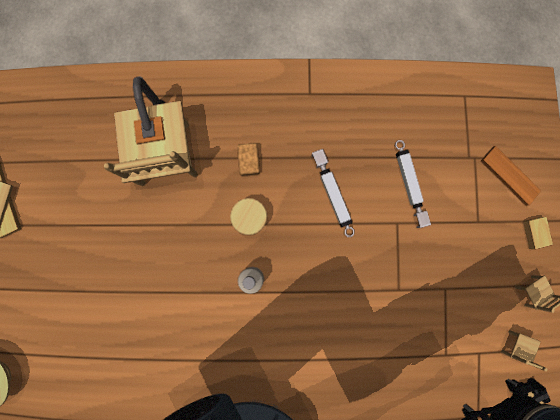

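View pics/side0.png

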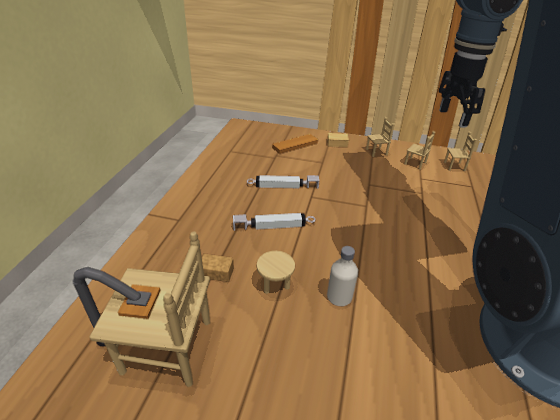

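Top view: two gauge-like things. A runs from stirrup (319,158) to ring (349,232), and B from ring (400,145) to stirrup (423,219). A is nearer to the base (~640 mm vs ~740 mm) and its stirrup points to +x, so A fits. I'll confirm this in an enlarged crop.

```bash
python3 - <<'E'
from h import *
P=pickle.load(open('P0.pkl','rb'))
i=P['top']['img']
a=cv2.resize(i[140:245,300:440],None,fx=4,fy=4,interpolation=cv2.INTER_CUBIC)
b=cv2.resize(i[70:190,95:215],None,fx=4,fy=4,interpolation=cv2.INTER_CUBIC)
save('cA',a);save('cB',b)
j=P['side']['img']
save('cC',cv2.resize(j[225:390,70:270],None,fx=4,fy=3.6,interpolation=cv2.INTER_CUBIC))
save('cD',cv2.resize(j[165:240,220:330],None,fx=6,fy=6,interpolation=cv2.INTER_CUBIC))
E
```

```text
(no output)
```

View pics/cA.png

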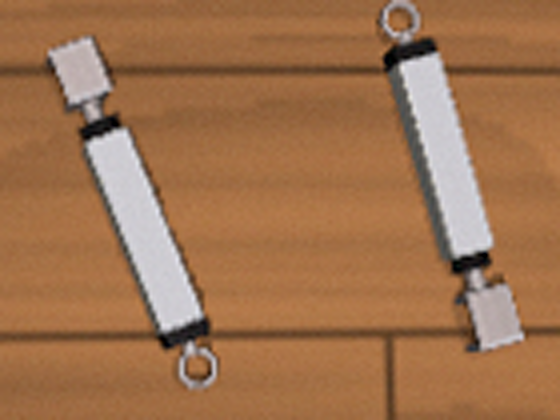

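View pics/cB.png

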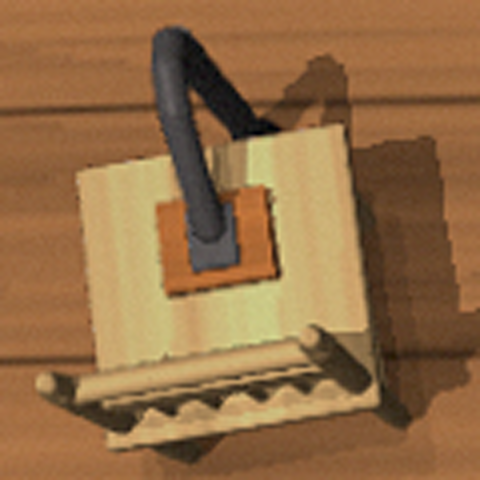

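View pics/cC.png

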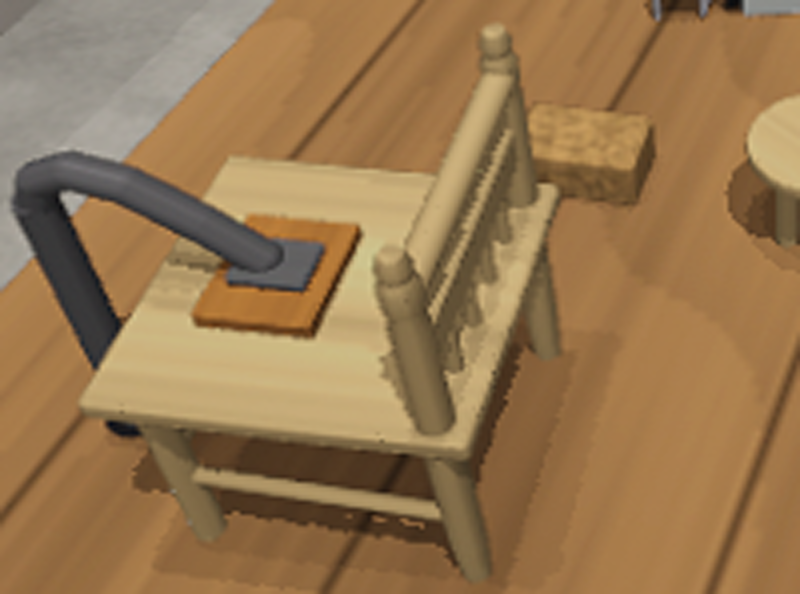

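View pics/cD.png

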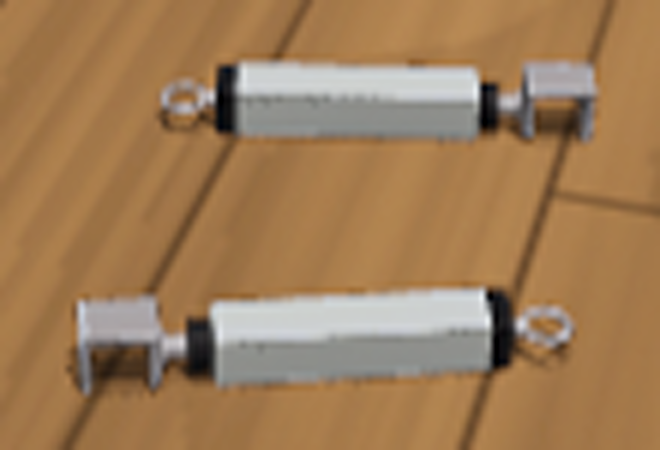

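The crop confirms A: case with collar, stirrup towards +x and ring towards the robot. Next I fit poses from landmarks in both views.

```bash
cat > fit.py <<'E'
from h import *
from scipy.optimize import least_squares
P=pickle.load(open('P0.pkl','rb'))
T,S=P['top'],P['side']
up=lambda a,s,o:(np.array(a,float)+.5)/np.array(s)-.5+np.array(o)
A=lambda a:up(a,[4,4],[300,140]); B=lambda a:up(a,[4,4],[95,70]); C=lambda a:up(a,[4,3.6],[70,225]); D=lambda a:up(a,[6,6],[220,165])
def tf(q,X): 
    c,s=np.cos(q[2]),np.sin(q[2]); X=np.array(X,float)
    return np.c_[q[0]+c*X[:,0]-s*X[:,1],q[1]+s*X[:,0]+c*X[:,1],X[:,2]]
gm=[[117,13,30],[117,-13,30],[83,-13,30],[83,13,30],[-95,0,13]]
gt=A([[48,54],[92,37],[113,94],[70,111],[201,388]])
gm2=[[117,13,30],[83,13,30],[117,13,1],[61,13,26],[61,13,0],[-95,0,13]]
gs=D([[78,298],[158,298],[83,392],[210,303],[218,386],[573,330]])
f=lambda q:np.r_[(proj(T,tf(q,gm))-gt).ravel(),(proj(S,tf(q,gm2))-gs).ravel()]
r=least_squares(f,[617,-199,.3],loss='soft_l1'); g=r.x; print('gauge',g,np.round(r.fun,1))
cm=[[0,63,232],[0,-63,232]]
def fc(q):
    return np.r_[(proj(T,tf(q,[[0,63,226],[0,-63,226]]))-B([[47,385],[313,336]])).ravel(),
     (proj(S,tf(q,[[0,63,232],[0,-63,232]]))-C([[393,250],[495,28]])).ravel(),
     (proj(T,tf(q,[[0,50,205],[0,-50,205]]))-B([[85,390],[297,354]])).ravel()[1::2],
     ]
r=least_squares(fc,[680,190,.1],loss='soft_l1'); c=r.x; print('chair',c,np.round(r.fun,1))
if __name__=='__main__':
    pickle.dump((g,c),open('fit.pkl','wb'))
    def dr(img,p,L,s,x0,y0,w,h,n,col):
        im=cv2.resize(img[y0:y0+h,x0:x0+w],None,fx=s,fy=s,interpolation=cv2.INTER_CUBIC)
        for a in L:
            uv=(proj(p,a)-[x0,y0]+.5)*s-.5
            cv2.polylines(im,[np.round(uv).astype(int)],False,col,1)
        save(n,im)
    G=[tf(g,[[a,13,z],[a,-13,z],[b,-13,z],[b,13,z],[a,13,z]]) for a,b,z in((117,83,30),(61,-67,26),(61,-67,0))]+[tf(g,[[-95,0,13],[117,0,13]])]
    th=np.linspace(0,2*np.pi,20)
    Cc=[tf(c,[[dx,-55,205+dz],[dx,55,205+dz]]) for dx,dz in((7,0),(-7,0),(0,7),(0,-7),(0,0))]+[tf(c,np.c_[0*th,y+0*th,0*th+205]+np.c_[8*np.cos(th),8*np.sin(th),0*th]) for y in(-63,63)]+[tf(c,[[0,y,205],[0,y,232]]) for y in (63,-63)]
    dr(T['img'],T,G,5,300,140,80,105,'oA',(255,0,0)); dr(T['img'],T,Cc,6,95,130,95,60,'oB',(255,0,0))
    dr(S['img'],S,G,6,220,200,110,40,'oD',(255,0,0)); dr(S['img'],S,Cc,6,150,225,70,100,'oC',(255,0,0))
E
python3 fit.py; python3 -c "
import cv2,numpy as np
L=[cv2.imread(f'pics/o{k}.png') for k in 'ADBC']
m=np.zeros((600,800,3),np.uint8)
print([l.shape for l in L])
m[:525,:400]=L[0]; m[360:600,140:800]=L[1][:,:660]; cv2.imwrite('pics/m1.png',m)
m=np.zeros((600,1000,3),np.uint8);m[:360,:570]=L[2];m[:600,570:990]=L[3];cv2.imwrite('pics/m2.png',cv2.resize(m,(800,480)))
"
```

```text
gauge [ 6.04877431e+02 -2.03588477e+02  3.54166249e-01] [ 0.7 -0.3  0.2  0.1  0.4 -0.5  0.5 -0.9  0.4  1.  -0.1  6.9  0.3  6.3
 -0.4  0.2  0.5  6.3 -0.7  0.4  0.3 -0.2]
chair [6.56972330e+02 1.84501620e+02 1.61597448e-01] [ 1.1  0.6  0.1  1.  -0.6  0.3 -0.8 -0.2  0.1 -0. ]
[(525, 400, 3), (240, 660, 3), (360, 570, 3), (600, 420, 3)]
```

View pics/m1.png

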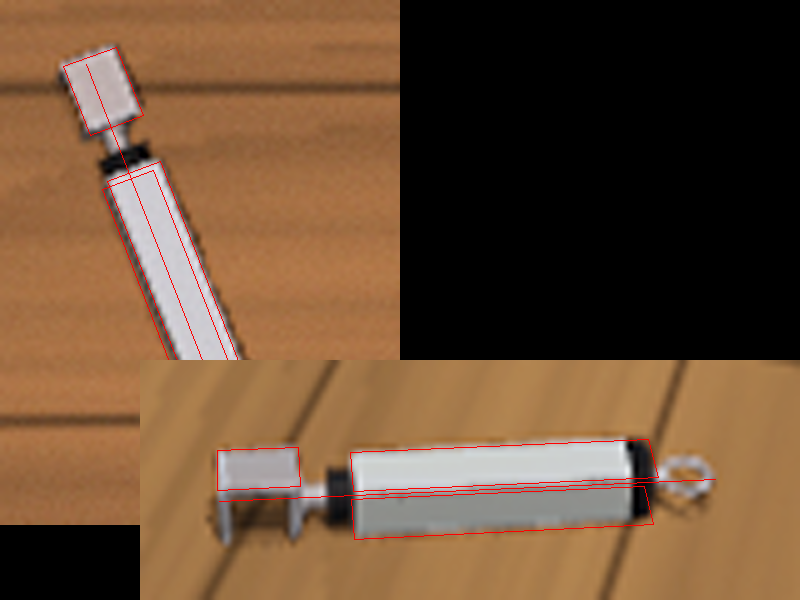

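View pics/m2.png

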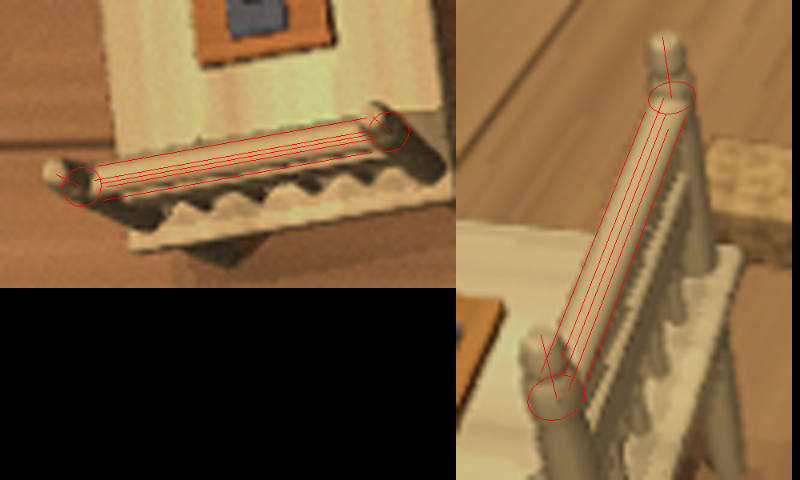

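Poses fit well: the overlays match the gauge case and stirrup, and the rail and posts. I'll correct two mislabelled side points, then plan and grasp.

```bash
sed -i 's/gm2=.*/gm2=[[117,-13,30],[83,-13,30],[117,13,1],[61,-13,26],[61,13,0],[-95,0,13]]/' fit.py; python3 fit.py
cat >> h.py <<'E'
def ori(yaw,flip=1):
    # tool down, tool x across gauge axis
    z=np.array([0,0,-1.]); x=flip*np.array([-np.sin(yaw),np.cos(yaw),0]); y=np.cross(z,x)
    return R.from_matrix(np.c_[x,y,z]).as_rotvec()
E
python3 - <<'E'
from h import *; from station import ctrl
g,c=pickle.load(open('fit.pkl','rb'))
d=lambda a:np.array([np.cos(a),np.sin(a)])
go=-8
pg=g[:2]+go*d(g[2])
for fl in(1,-1):
    print(fl)
    for z in(3,120,260): print(z,ctrl.ik([*pg,z],ori(g[2],fl)))
    for b in(-100,-160):
        for z in(195,290):
            print(b,z,ctrl.ik([*(c[:2]+(b+go)*d(c[2])),z],ori(c[2],fl)))
E
```

```text
gauge [ 6.04485439e+02 -2.03166321e+02  3.56758286e-01] [ 0.4 -0.1 -0.1  0.3  0.1 -0.4  0.3 -0.6  0.3  1.1 -0.1  0.6  0.   0.
 -0.3  0.4  0.1  0.  -0.6  0.6  0.4 -0.2]
chair [6.56972330e+02 1.84501620e+02 1.61597448e-01] [ 1.1  0.6  0.1  1.  -0.6  0.3 -0.8 -0.2  0.1 -0. ]
1
3 [-0.332212    0.60864174 -0.03809923  0.92405536  0.         -0.68897029]
120 [-0.332212    0.52361939  0.13108929  1.17826623  0.         -0.68897029]
260 [-0.332212    0.50637831  0.4569202   1.52133822  0.         -0.68897029]
-100 195 [0.29480579 0.3775437  0.09734485 1.29059748 0.         0.13320834]
-100 290 [0.29480579 0.37901469 0.33840892 1.53019056 0.         0.13320834]
-160 195 [ 0.31025635  0.25438437 -0.07289078  1.24352118  0.          0.1486589 ]
-160 290 [0.31025635 0.24607487 0.15539858 1.48012003 0.         0.1486589 ]
-1
3 [-0.332212    0.60864174 -0.03809923  0.92405536  0.          2.45262237]
120 [-0.332212    0.52361939  0.13108929  1.17826623  0.          2.45262237]
260 [-0.332212    0.50637831  0.4569202   1.52133822  0.          2.45262237]
-100 195 [ 0.29480579  0.3775437   0.09734485  1.29059748  0.         -3.00838432]
-100 290 [ 0.29480579  0.37901469  0.33840892  1.53019056  0.         -3.00838432]
-160 195 [ 0.31025635  0.25438437 -0.07289078  1.24352118  0.         -2.99293376]
-160 290 [ 0.31025635  0.24607487  0.15539858  1.48012003  0.         -2.99293376]
```

```bash
python3 - <<'E'
from h import *; from station import ctrl
g,c=pickle.load(open('fit.pkl','rb'))
d=lambda a:np.array([np.cos(a),np.sin(a)])
pg=g[:2]-8*d(g[2]); o=ori(g[2])
ctrl.reach([*pg,100],o)
ctrl.move_straight([*pg,3.5],speed=70,max_force=15)
print(ctrl.state()['eef_pos'])
ctrl.grasp(); s=ctrl.state(); print(s['width'],s['eef_pos'],s['contact_force'],s['t'])
ctrl.move_straight([*pg,80],speed=80)
s=ctrl.state(); print(s['width'],s['eef_pos'],s['contact_force'],s['torque'],s['t'])
P={}
for n in('top','side'):
    p=ctrl.capture(n);P[n]=p
pickle.dump(P,open('P1.pkl','wb'))
save('s1',cv2.resize(P['side']['img'][80:240,200:400],None,fx=4,fy=3.75,interpolation=cv2.INTER_CUBIC))
E
```

```text
[ 597.30199657 -206.06088839    3.96674261]
24.565820467249107 [ 597.19234784 -206.04461591    3.82553118] [-1.13657994 -0.83917567  6.64007404] 4.6583
24.728535112472425 [ 596.61375316 -205.84763671   79.36924916] [ 0.05075836 -0.28763147 -2.7627247 ] [-0.03146446  0.07176056 -0.01284964] 5.7667
```

View pics/s1.png

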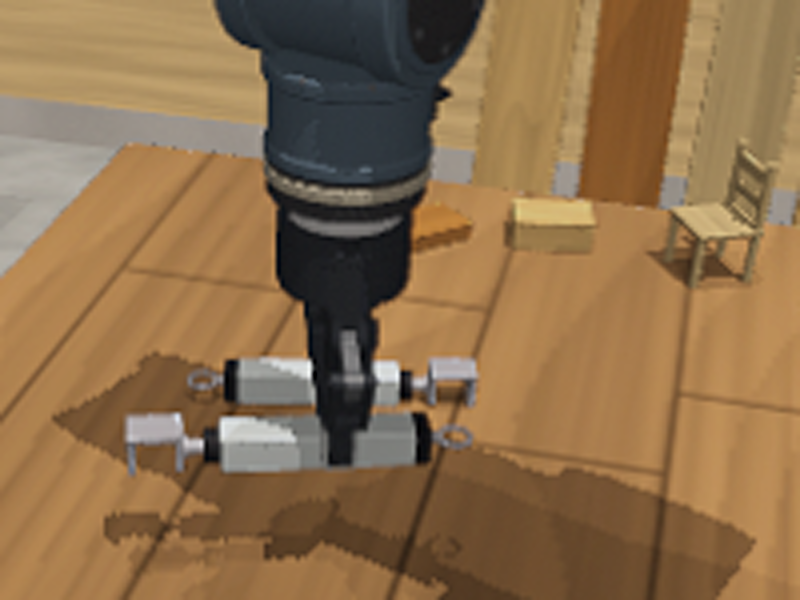

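The side view shows the gauge held level at mid-case, about (340,420) in the crop, stirrup upright. Weight reads ≈2.7 N. Next I carry it above the rail.

```bash
cat > ov.py <<'E'
from h import *
from fit import tf
def overlay(p,g,zu,c,n,box,s,rod=0):
    x0,y0,w,h=box
    im=cv2.resize(p['img'][y0:y0+h,x0:x0+w],None,fx=s,fy=s,interpolation=cv2.INTER_CUBIC)
    L=[(tf(g,[[a,13,z],[a,-13,z],[b,-13,z],[b,13,z],[a,13,z]])+[0,0,zu],(255,0,0)) for a,b,z in((117+rod,83+rod,30),(61,-67,26))]
    L+=[(tf(g,[[117+rod,13,30],[117+rod,13,1]])+[0,0,zu],(255,0,0)),(tf(g,[[83+rod,13,30],[83+rod,13,3]])+[0,0,zu],(255,0,0))]
    L+=[(tf(c,[[dx,-55,205+dz],[dx,55,205+dz]]),(0,0,255)) for dx,dz in((7,0),(-7,0),(0,7),(0,0))]+[(tf(c,[[-7,0,205],[0,0,212],[7,0,205]]),(0,0,255))]
    for a,col in L:
        uv=(proj(p,a)-[x0,y0]+.5)*s-.5
        cv2.polylines(im,[np.round(uv).astype(int)],False,col,1)
    save(n,im)
E
python3 - <<'E'
from ov import *; from station import ctrl
g,c=pickle.load(open('fit.pkl','rb'))
d=lambda a:np.array([np.cos(a),np.sin(a)])
pg=g[:2]-8*d(g[2])
ctrl.move_straight([*pg,285],speed=150)
o=ori(c[2]); pc=c[:2]-108*d(c[2])
ctrl.reach([*pc,290],o)
ctrl.move_straight([*pc,225],speed=80)
s=ctrl.state(); print(s['width'],s['eef_pos'],pc,s['contact_force'],s['torque'],s['t'])
P={n:ctrl.capture(n) for n in('top','side')}
pickle.dump(P,open('P2.pkl','wb'))
gg=[*(s['eef_pos'][:2]+8*d(c[2])),c[2]]; zu=s['eef_pos'][2]-3.8
overlay(P['top'],gg,zu,c,'t2',(90,110,130,120),5); overlay(P['side'],gg,zu,c,'s2',(130,170,160,130),5)
save('sf2',P['side']['img'])
E
```

```text
gauge [ 6.04485439e+02 -2.03166321e+02  3.56758286e-01] [ 0.4 -0.1 -0.1  0.3  0.1 -0.4  0.3 -0.6  0.3  1.1 -0.1  0.6  0.   0.
 -0.3  0.4  0.1  0.  -0.6  0.6  0.4 -0.2]
chair [6.56972330e+02 1.84501620e+02 1.61597448e-01] [ 1.1  0.6  0.1  1.  -0.6  0.3 -0.8 -0.2  0.1 -0. ]
25.06831895254208 [550.6400687  167.13036688 225.52327566] [550.37940545 167.12495507] [ 0.43301288 -0.02812252 -2.14937336] [-3.34461222e-02  1.40174622e-01 -5.21807442e-05] 9.7417
```

View pics/t2.png

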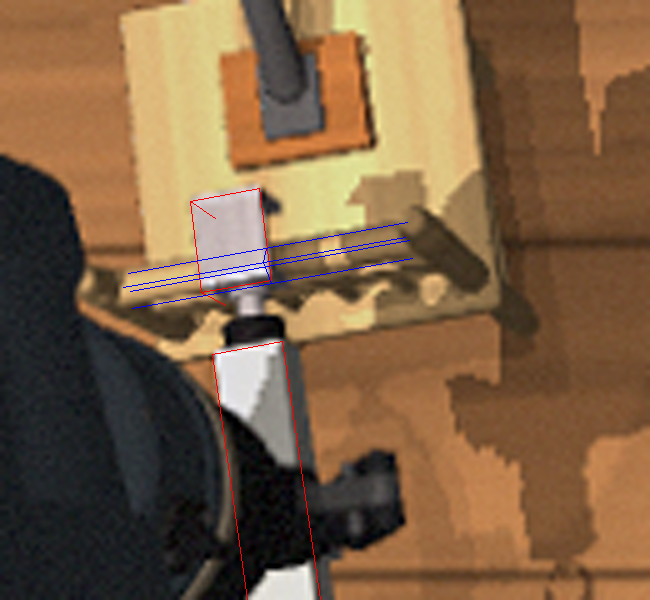

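View pics/s2.png

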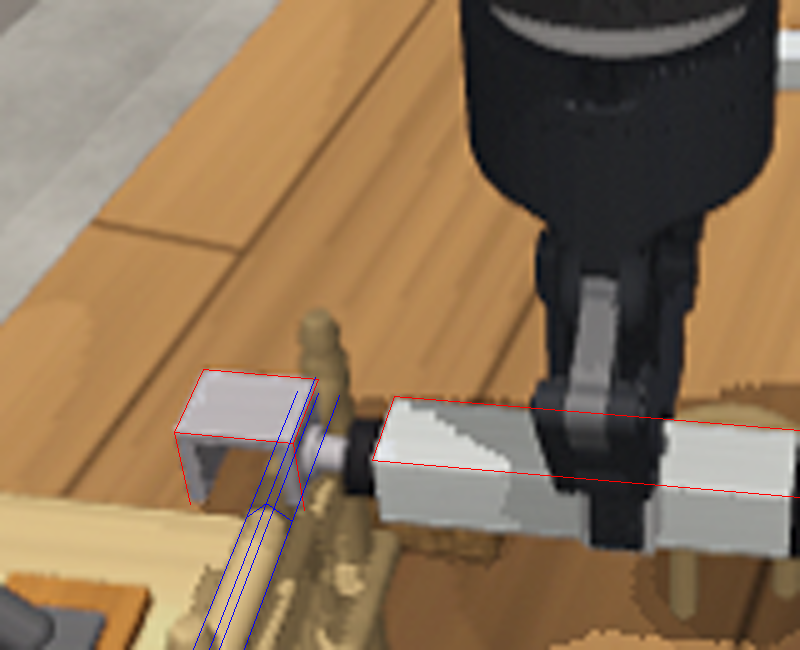

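Both overlays agree with the images within ~1 mm: stirrup roof at about (230,235) in the top crop, over the rail middle. I'll lower it with a force guard.

```bash
python3 - <<'E' | grep -v -e '^ ' -e '^gauge' -e '^chair'
from ov import *; from station import ctrl
g,c=pickle.load(open('fit.pkl','rb'))
d=lambda a:np.array([np.cos(a),np.sin(a)])
pc=c[:2]-108*d(c[2])
print(ctrl.move_straight([*pc,196.5],speed=40,max_force=6))
ctrl.hold(.4)
s=ctrl.state(); print(s['width'],s['eef_pos'],s['contact_force'],s['torque'],s['t'])
P={n:ctrl.capture(n) for n in('top','side')}
pickle.dump(P,open('P3.pkl','wb'))
gg=[*(s['eef_pos'][:2]+8*d(c[2])),c[2]]; zu=s['eef_pos'][2]-3.8
overlay(P['top'],gg,zu,c,'t3',(90,110,130,120),5); overlay(P['side'],gg,zu,c,'s3',(130,170,160,130),5)
E
```

```text
False
24.873777862116572 [550.3952039  167.13013975 196.54905615] [-1.02980299  0.62434834 -1.81942737] [0.00579842 0.09039445 0.05952408] 11.1
```

View pics/s3.png

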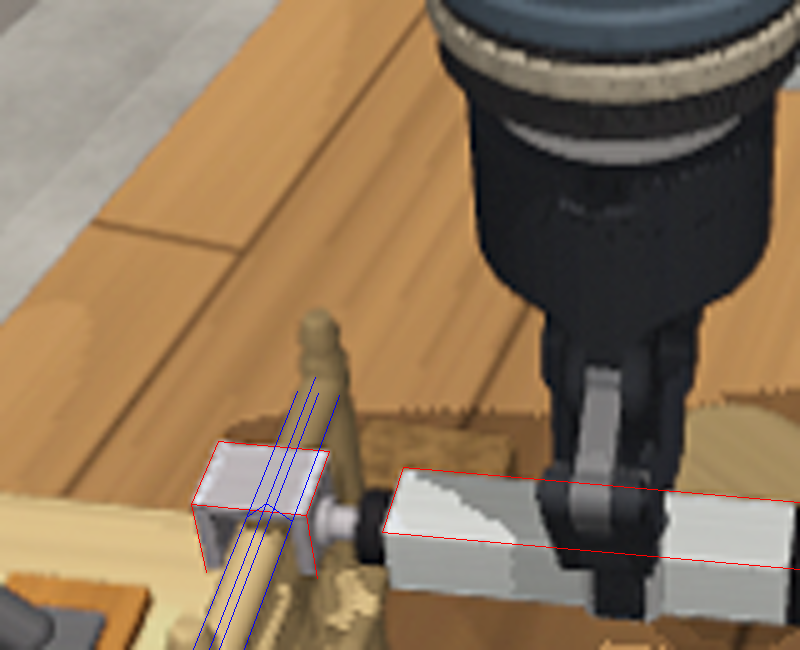

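View pics/t3.png

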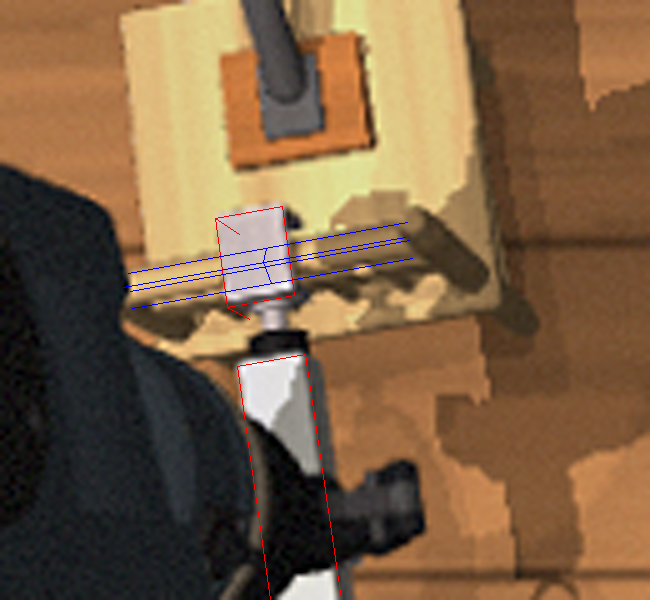

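The stirrup now straddles the rail in both views (side crop, roof at (260,480)) with the rod home and no contact force. I'll pull slowly in stages and watch the force.

```bash
python3 - <<'E' | grep -v -e '^ ' -e '^gauge' -e '^chair'
from ov import *; from station import ctrl
g,c=pickle.load(open('fit.pkl','rb'))
d=lambda a:np.array([np.cos(a),np.sin(a)])
def F(n=6):
    f=[]
    for _ in range(n): f.append(ctrl.state()['contact_force']); ctrl.hold(.03)
    return np.mean(f,0)
f0=F(); pickle.dump(f0,open('f0.pkl','wb'))
for b in(15,35,45):
    pc=c[:2]-(108+b)*d(c[2])
    st=ctrl.move_straight([*pc,196.5],speed=25,max_force=17); ctrl.hold(.2)
    s=ctrl.state(); df=F()-f0
    print(b,st,'F along',df[:2]@d(c[2]),'lat',df[:2]@d(c[2]+np.pi/2),'z',df[2],'moved',(c[:2]-s['eef_pos'][:2])@d(c[2])-108,s['eef_pos'][2],s['width'],s['t'])
P={n:ctrl.capture(n) for n in('top','side')}
pickle.dump(P,open('P4.pkl','wb'))
gg=[*(s['eef_pos'][:2]+8*d(c[2])),c[2]]; zu=s['eef_pos'][2]-3.8
overlay(P['top'],gg,zu,c,'t4',(90,110,130,120),5,rod=40); overlay(P['side'],gg,zu,c,'s4',(130,170,160,130),5,rod=40)
E
```

```text
15 False F along 4.024026480370532 lat 0.5650529861284169 z 0.06074450417890764 moved 14.814547039220528 196.5272843285705 24.942114759176896 12.35
35 False F along 9.292122188785386 lat 0.47895864923998277 z -1.328123372915571 moved 34.407690864907806 196.78737438292018 24.956558764177448 13.7
45 False F along 12.415332836224012 lat 0.5861211322292733 z -1.7848622615924463 moved 44.0212426352133 196.90961385633778 25.158322357747558 14.65
```

View pics/s4.png

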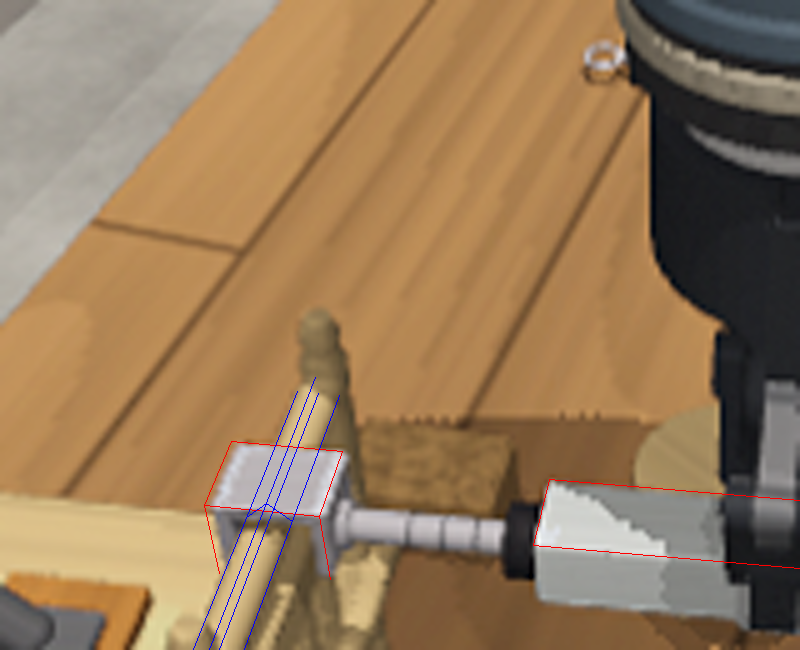

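View pics/t4.png

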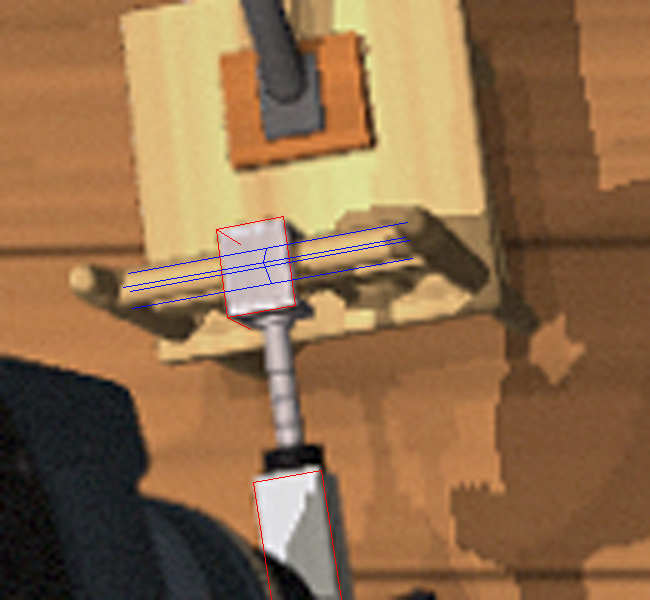

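The side crop shows thin rings at about (410,525), (443,530) and (474,533), with the mouth one spacing further on. That puts the rod at ≈40 mm, and 12.4 N agrees (39 mm). I'll pull about 11 mm more.

```bash
python3 - <<'E' | grep -v -e '^ ' -e '^gauge' -e '^chair'
from ov import *; from station import ctrl
g,c=pickle.load(open('fit.pkl','rb')); f0=pickle.load(open('f0.pkl','rb'))
d=lambda a:np.array([np.cos(a),np.sin(a)])
def F(n=6):
    f=[]
    for _ in range(n): f.append(ctrl.state()['contact_force']); ctrl.hold(.03)
    return np.mean(f,0)
for b in(51,56):
    pc=c[:2]-(108+b)*d(c[2])
    st=ctrl.move_straight([*pc,196.5],speed=15,max_force=8); ctrl.hold(.3)
    s=ctrl.state(); df=F()-f0
    print(b,st,'F along',df[:2]@d(c[2]),'z',df[2],'moved',(c[:2]-s['eef_pos'][:2])@d(c[2])-108,s['eef_pos'][2],s['width'],s['t'])
P={n:ctrl.capture(n) for n in('top','side')}
pickle.dump(P,open('P5.pkl','wb'))
gg=[*(s['eef_pos'][:2]+8*d(c[2])),c[2]]; zu=s['eef_pos'][2]-3.8
overlay(P['top'],gg,zu,c,'t5',(90,110,130,120),5,rod=50); overlay(P['side'],gg,zu,c,'s5',(165,235,100,70),8,rod=50)
E
```

```text
51 False F along 13.45535978701179 z -1.6658540973496305 moved 49.77820568456937 196.9944854291078 24.855194344130958 15.8
56 False F along 14.8892969021702 z -1.711979150009649 moved 54.5740015156677 197.04834614796985 25.139323354852312 16.7833
```

View pics/s5.png

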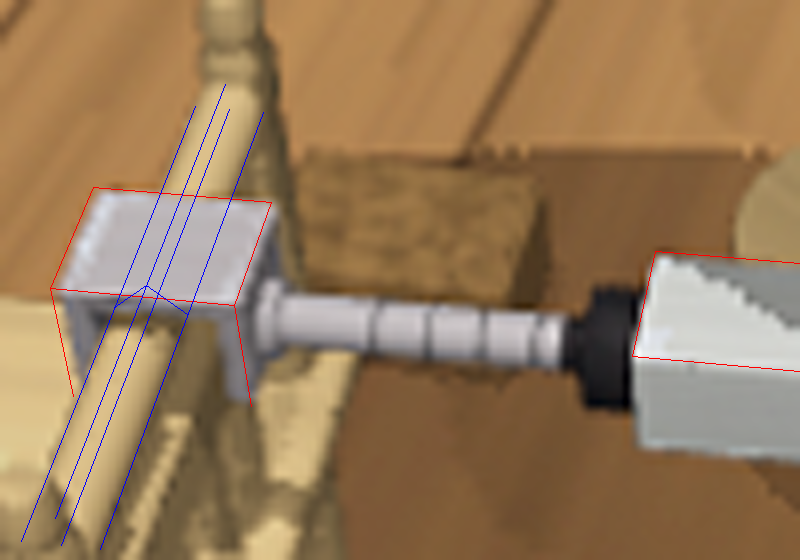

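View pics/t5.png

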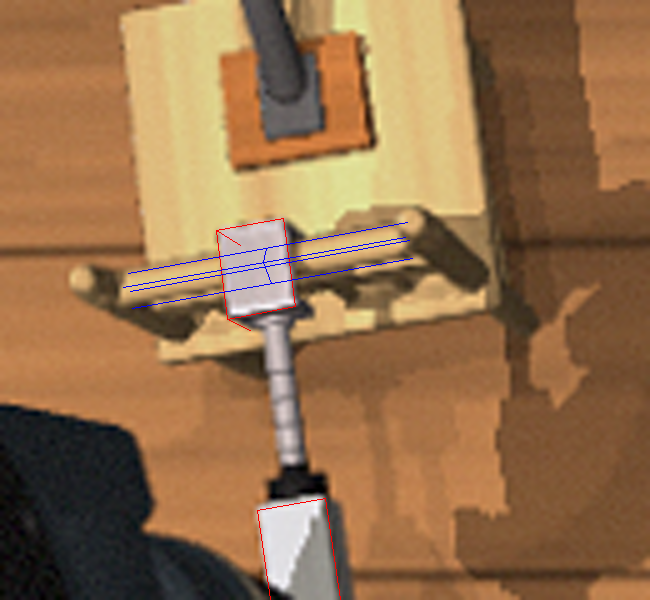

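Side crop: rings at x≈373, 427, 483 and 537, and the broad black band from 563 to the collar mouth at ~590. So the band is just out, rod ≈49–50 mm. I'll hold, confirm it's steady, and hand in.

```bash
python3 - <<'E' | grep -v -e '^ ' -e '^gauge' -e '^chair'
from ov import *; from station import ctrl
g,c=pickle.load(open('fit.pkl','rb')); f0=pickle.load(open('f0.pkl','rb'))
d=lambda a:np.array([np.cos(a),np.sin(a)])
for _ in range(4):
    ctrl.hold(.4); s=ctrl.state(); print('F',(s['contact_force']-f0)[:2]@d(c[2]),'moved',(c[:2]-s['eef_pos'][:2])@d(c[2])-108,s['eef_pos'][2],s['t'])
p=ctrl.capture('side'); a=pickle.load(open('P5.pkl','rb'))['side']
print('diff',np.abs(p['img'].astype(int)-a['img'])[235:305,165:265].mean()); save('s6',cv2.resize(p['img'][235:305,165:265],None,fx=8,fy=8,interpolation=cv2.INTER_CUBIC))
ctrl.job_done()
E
```

```text
F 15.037227832102745 moved 54.57268926232106 197.0613886453022 17.4833
F 14.890075083044682 moved 54.58231296248516 197.03572805977893 17.8833
F 14.73396807675816 moved 54.60304564404356 197.05810322312854 18.2833
F 16.371997337026645 moved 54.586075472470924 197.05175243511198 18.6833
diff 0.590047619047619
the job is handed in; nothing more can be done
```

View pics/s6.png

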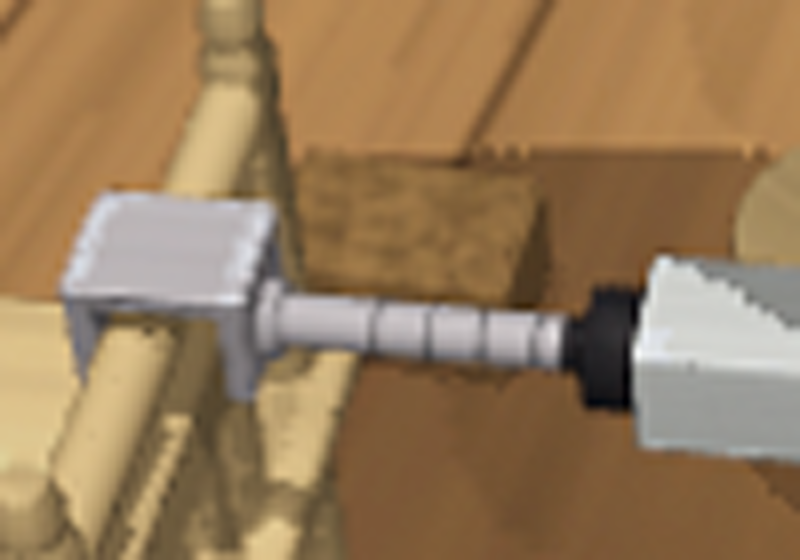

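The job is handed in. I gripped the gauge nearest the base by its case and hung its stirrup over the middle of the rail. I then drew it level and straight back about 55 mm and finished holding it there under load.

- **Rod:** in the last picture the broad band is just out at the mouth, so the rod is at about 49–50 mm. The arm's travel gives 49.6 mm.
- **Force:** most readings were 14.7–15.0 N, which gives about 48 mm, with one noisy reading of 16.4 N (about 53 mm). They differ by a few mm but all lie within 44–56 mm.
- **Steadiness:** arm position, height and picture stayed unchanged over the last 1.6 s, about 19 s into the 51 s allowed.
- **Not measured:** I did not re-measure the glue bottle, block and stool at the end. The carrying path stayed above them, and there was no sign of contact. The station gave no verdict.

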